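Click the grooved post into the spring-plunger post holder

TASK

Take the post with the groove out of its stand and slide it, nose down, into the post holder, past the sprung ball, until the ball clicks into the groove and the post stops firmly. Push gently and never force it past the click; then let go, leaving the post standing upright and held by the ball. Leave the plain post in the stand and the other things where they are.

Things in the scene. Friction and masses are not known exactly. Their poses are not given: they have to be found in the camera images.
- post: Steel post to fit, 146 mm long, about 0.22 kg, nose down in the stand (tip 9 mm above the bench). Origin at its nose tip, z toward the head. From the tip: cone, 5 to 16 mm diameter, up to 15 mm; shank 16 mm diameter; ring groove (5 mm neck) from 31 to 44 mm, domed lower flank, square upper shoulder; shank again to 116 mm; dark round head 20 mm diameter, 116 to 146 mm, with a 6 mm stud on top.
- plain_post: A like post of the same size but with no groove, standing in the other hole of the stand; stays there. Origin at its nose tip, z along the rod to the head.
- stand: Fixed grey plastic block 56 x 150 x 38 mm, origin at the centre of its underside. Two holes, 18 mm diameter and 20 mm deep, narrowing to 10 mm below so that the nose cone sits on the step, at its own y = -45 and +45 mm. Either post may be in either hole; the groove shows just above the block.
- holder: Post holder bolted to the bench: foot plate 76 x 76 x 8 mm, aluminium barrel 29 mm outer diameter. Blind bore 18 mm diameter, floor 8 mm above the bench. Housing of the spring plunger on its +y side; its 8 mm ball stands 6 mm into the bore at a height of 50 to 86 mm above the bench, which differs every time and cannot be seen. Origin at the centre of its underside, z along the bore.
- plunger (a joint): Retreat of the sprung ball in the holder, in m: 0 = fully out (bore empty, or the ball in the groove), 0.004 to 0.0065 = pushed back by the post's shank. Preload about 4.5 N, 0.4 N per mm. Readings scatter by about 0.5 mm.
- amber_bottle: Bystander: amber glass bottle with black cap, 52 mm diameter, 105 mm tall, standing; origin at the centre of its underside. Leave it alone.
- timer: Bystander: white bench timer 56 x 62 x 16 mm lying near the bench edge; origin at the centre of its underside. Leave it alone.
- bottle_violet: Bystander: clear bottle with violet cap, 66 mm diameter, 142 mm tall; origin at the centre of its underside. Leave it alone.
- post_head (a point): Middle of the post's grip head, 131 mm from the tip: grip here from above, at any yaw.
- holder_mouth (a point): Centre of the bore's mouth, 104 mm above the bench, flared to 26 mm over its top 8 mm. Feel on the way in: nose and shank ride over the ball with 2 to 9 N of push; near the groove the ball pulls the post down a little and clicks in; 2 mm on, the upper shoulder is a firm stop: 10 to 15 N there is enough, over 30 N too hard. At the stop the tip is 40 mm below the ball's height.
Mind the look-alikes: they are no part of the job. What is shaped like the post but brown or green is not meant.

How it is judged:
On the way:
1. the grooved post is lifted clear of the stand (height (world z) of post above 0.055 m), for 0.1 s.
At the end, for the whole second after the job is handed in: The grooved post stands in the holder's bore, within 3 mm of its axis and 4 degrees of upright, tip 8 to 48 mm above the bench, with the ball in its groove (out to within 0.8 mm), at rest and released; the plain post still stands in its hole of the stand (value of joint plunger below 0.0008 m and z of post in the frame of holder between 0.008 and 0.048 m and horizontal distance between post and holder below 0.003 m and angle between post's own z axis and vertical below 0.07 rad and linear speed of post below 0.02 m/s and horizontal distance between plain_post and stand below 0.052 m and height (world z) of plain_post below 0.014 m and angle between plain_post's own z axis and vertical below 0.15 rad); the robot touches nothing.
It fails at once if the post's contact with the holder and its ball exceeds 45 N (contact force between post and holder above 45 N).
It fails at once if the plain post is lifted or moved more than 20 mm (distance of plain_post from where it was at the start of the episode above 0.02 m).
It fails at once if a bystander (amber bottle, timer, violet-capped bottle) is moved more than 30 mm (distance of any of amber_bottle, timer, bottle_violet from where it was at the start of the episode above 0.03 m).
It also fails if it takes over 45 s, if anything falls off the work surface, if the arm or the gripper's body presses on something with over 40 N, if the wrist force passes 120 N, or if a joint passes its speed limit or range.

ROBOT

A 7-joint arm with a two-finger parallel gripper is mounted at the origin on a cart in front of the work surface, level with it; the furniture and walls round the work are solid. World frame = base frame: x ahead of the robot, y to its left, z up, the work surface at z = 0. Lengths are in m, angles in rad, forces in N, time in s.
With the tool pointing down it reaches from about 0.425 to 0.875 m from the base axis. Payload 4.7 kg.
Tool frame: the origin (TCP) lies midway between the tips of the shut fingers; the grasp point (between the pads) lies 19 mm behind it (ctrl.grip_point_offset is the distance from the TCP to the grasp point, in m); z points along the fingers, y is the line along which they close (so a half turn about z gives the same grasp; the last joint's range is limited). The gripper opens to 87 mm and grips with 3 to 60 N. Pads are 19 mm wide; open, the fingers measure 117 mm over their backs; the gripper's body (75 mm by 190 mm) begins 51 mm behind the grasp point.
Start: joints at [1.207, 0.321, -0.07, 1.45, 0.023, 1.371, -0.057], TCP at [0.24, -0.604, 0.223] pointing down, gripper open.
Joint ranges: [-2.86, 2.86], [-0.3, 2.09], [-1.38, 1.24], [0.06, 2.45], [-1.56, 4.7], [0.09, 2.05], [-2.69, 2.69]. Speed limits (rad/s): [2.57, 2.57, 3.14, 3.14, 3.14, 3.14, 3.14].

INTERFACE

Orientations are given as a rotation vector (axis times angle).
In Python, from bench import ctrl gives the robot as it stands.
- The arm moves only by the tool move_arm, never from a script. Its argument "increments" is text: rows parted by semicolons, each of 7 numbers parted by spaces: the shift along the world's x, y, z in mm, then the turn, a rotation vector about the world's x, y, z in degrees, then the closure in counts, from 0 (fully open) to 255 (shut). A call has exactly 8 rows; each row shifts and turns the commanded pose from where the row before left it; what a row does not reach is not made up. A row lasts 1/12 s, in which the tool goes at most 41.7 mm and 7.16 degrees, less where a joint would pass 70% of its speed; a pose out of reach is approached as far as the arm can. A call with a gripper value outside its range is refused whole. The fingers move at their own pace and stop on an object; "grip_force" is the grip in N (left out, the last holds). Time passes only in rows, so rows that do not move let the fingers close, or fill a call up. It gives the time, the measured TCP pose, the force, the opening and the grip force at its end, in the units of the state.
- ctrl.get_state(): the state, without advancing time (a new reading comes with each control period).
- ctrl.get_image(name): name is "side" or "top"; returns a dict with "frame" (420x560x3 uint8, red, green, blue), "depth" (420x560 float32, m along the optical axis (not along the pixel's ray), 0 where there is no reading), "fx", "fy", "cx", "cy" (pixels), "k1" (the pictures are not rectified: a ray, as slopes to the right and down, at radius r is drawn at 1 + k1 r^2 times it, then the intrinsics apply), "position" and "orientation" of the camera in the world. Camera axes: x right, y down, z forward; pixel columns grow to the right and rows downward; lengths in m; the calibration is good to about 2 mm. A picture is of the moment at which its call begins.
- ctrl.close_job(): hands the job in; it is judged then, once.
Trained networks look in a picture, given as the dict that the camera call returned (one of the last four; its "shot" number tells which), for a name from the list of things; names that differ only in an ending like _2 or _b are one class to them, and where a whole thing is asked for, a point or a joint stands for the part that bears it (a point fixed in the world has none). Each returns a list of dicts, best first, with "score" (0 to 1); they miss things now and then, are a little off and sometimes report something else, mostly with a low value. They report only what shows in the picture. A call takes as long as a camera call. They do not tell look-alikes from the thing itself.
- ctrl.find_in(target, picture): "centre" ([x, y, z] in m, in world coordinates, good to about 4 mm: the middle of the surface that is visible of it).
- ctrl.silhouettes(target, picture): "region" (420x560 bool, what is visible of it).
The state is a dict: "time": time; "joint_positions": joint angles; "qd": joint speeds; "joint_torque": joint torques, N m; "position": TCP position; "tool_rot": TCP orientation; "ft_force": force on the tool from outside, world axes, zero at the start; "torque": the same for the moment, N m; "grip_width": opening from 0.0 (shut) to 1.0 (fully open); "grip_force": force on a finger pad.
Only numpy, scipy, OpenCV 4.12 (cv2) and the standard library are available. Lean on these libraries where they do the work, as an engineer would, in place of code of your own. Each camera call takes 0.05 s, during which the arm holds its last target. There are 200 camera calls.

## Working session

There is one attempt and no reset: what is moved stays moved. The work goes in short steps, Python scripts to look and compute and a tool call to move; the robot and the scene stay as the last step left them, time stands still between calls to the robot, and variables do not carry over. Pictures are saved under pics/ and viewed, at most 10 in all, crops included, and the job is handed in when it is done.

Besides the shell and the picture viewer there is one more tool, called as name(argument=value, ...), one argument or row to a line, values as JSON. move_arm: Moves the arm, as the interface text tells. Its arguments: {"type":"object","properties":{"increments":{"type":"string"},"grip_force":{"type":"number"}},"required":["increments"]}

```bash
ls; mkdir -p pics
cat > h.py <<'E'
import numpy as np, cv2
from scipy.spatial.transform import Rotation as R
from bench import ctrl
def Rm(p):
    o=np.array(p["orientation"],float)
    return o if o.shape==(3,3) else R.from_rotvec(o).as_matrix() if o.size==3 else R.from_quat(o).as_matrix()
def world(p,us,vs,ds):
    K=np.array([[p["fx"],0,p["cx"]],[0,p["fy"],p["cy"]],[0,0,1.]])
    pts=np.stack([us,vs],-1).astype(float).reshape(-1,1,2)
    n=cv2.undistortPoints(pts,K,np.array([p["k1"],0,0,0,0.]))[:,0]
    c=np.c_[n,np.ones(len(n))]*np.asarray(ds).reshape(-1,1)
    return c@Rm(p).T+np.array(p["position"])
def cloud(p,m):
    v,u=np.nonzero(m&(p["depth"]>0)); return world(p,u,v,p["depth"][v,u])
E
python3 - <<'E'
from h import *
for n in("side","top"):
    p=ctrl.get_image(n); cv2.imwrite(f"pics/{n}0.png",p["frame"][:,:,::-1])
    print(n,p["position"],p["orientation"],p["fx"],p["k1"])
    for t in("post","plain_post","stand","holder","amber_bottle","timer","bottle_violet"):
        print(t,[(np.round(d["centre"],3),round(d["score"],2)) for d in ctrl.find_in(t,p)])
print(ctrl.get_state())
E
```

```text
pics
side [1.14959711 0.45732782 0.90283615] [-1.27513266 -2.33545905  0.85393425] 477.7522452635601 -0.14642024431965864
post [(array([0.526, 0.362, 0.103]), 0.88), (array([0.582, 0.309, 0.101]), 0.72), (array([0.512, 0.281, 0.12 ]), 0.57)]
plain_post [(array([0.487, 0.195, 0.113]), 0.57)]
stand [(array([0.508, 0.23 , 0.035]), 0.76)]
holder [(array([0.563, 0.024, 0.01 ]), 0.64)]
amber_bottle [(array([ 0.539, -0.187,  0.06 ]), 0.79)]
timer [(array([ 0.424, -0.11 ,  0.016]), 0.66), (array([0.568, 0.019, 0.01 ]), 0.64)]
bottle_violet [(array([0.675, 0.421, 0.098]), 0.98)]
top [0.34519134 0.09797691 1.17832493] [-2.14240648  2.12924802 -0.20421088] 383.2650975012569 -0.06768709792553464
post [(array([0.584, 0.311, 0.121]), 0.69)]
plain_post [(array([0.48 , 0.189, 0.155]), 0.57)]
stand [(array([0.49 , 0.236, 0.038]), 0.71)]
holder [(array([0.555, 0.012, 0.006]), 0.91)]
amber_bottle [(array([ 0.522, -0.194,  0.073]), 0.69)]
timer [(array([ 0.422, -0.115,  0.016]), 0.81)]
bottle_violet [(array([0.641, 0.41 , 0.099]), 0.58)]
{'time': 0.8, 'joint_positions': array([ 1.20710988,  0.32096788, -0.07010791,  1.45048226,  0.02262929,
        1.37077963, -0.0568878 ]), 'qd': array([-8.01401802e-04,  9.24591652e-04,  9.74494541e-04, -1.19198624e-03,
       -8.11881443e-04,  4.23735065e-05, -1.78452833e-04]), 'joint_torque': array([ 1.27056064e-04, -4.91040409e+01, -4.02812921e-01, -3.12753224e+01,
       -6.37343642e-02,  3.35759937e-02,  2.70895225e-05]), 'position': array([ 0.23974729, -0.60420962,  0.2226164 ]), 'tool_rot': array([ 3.08553966e+00,  5.89940512e-01, -6.08115971e-05]), 'ft_force': array([-0.42024984, -0.56503292,  0.26219465]), 'torque': array([ 0.05810003, -0.01078069, -0.04765265]), 'grip_force': 0.0, 'grip_width': 0.9967786489963485}
```

View pics/side0.png

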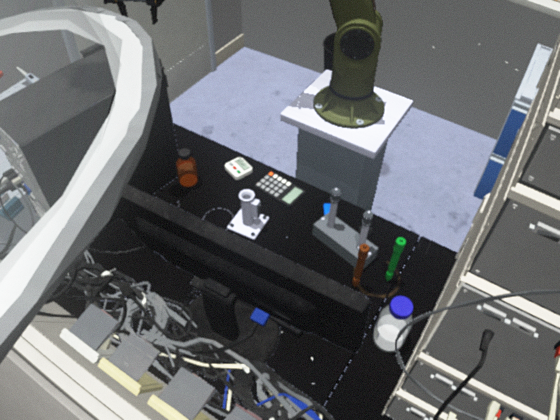

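View pics/top0.png

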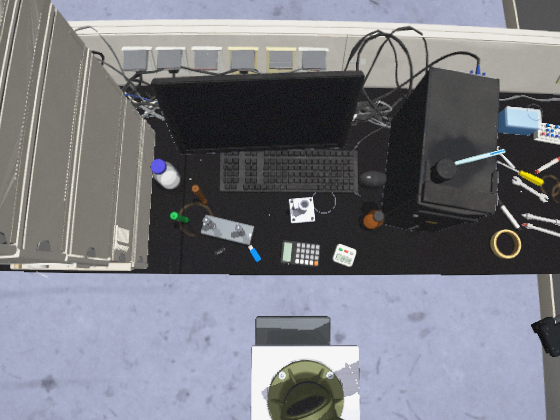

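The side view shows the stand at about (345,240), with grey posts at (333,205) and (366,230). The holder is at (248,215), and the brown and green look-alikes are at (360,265) and (397,258). The top view agrees: stand (228,230), holder (302,208), monitor behind. Next I'll zoom in to find the groove and measure the rest.

Run:
```python
from h import *
s=ctrl.get_image("side"); t=ctrl.get_image("top")
c=s["frame"][170:270,215:415,::-1]; cv2.imwrite("pics/c1.png",cv2.resize(c,None,fx=4,fy=4,interpolation=cv2.INTER_CUBIC))
def full(p):
    v,u=np.mgrid[0:420,0:560]; return world(p,u.ravel(),v.ravel(),p["depth"].ravel()).reshape(420,560,3)
for n,p in(("side",s),("top",t)):
    W=full(p); ok=p["depth"]>0
    X,Y,Z=W[...,0],W[...,1],W[...,2]
    for nm,m in(("postA head",(abs(X-.5)<.06)&(abs(Y-.19)<.035)&(Z>.127)&(Z<.2)),
                ("postB head",(abs(X-.51)<.06)&(abs(Y-.28)<.035)&(Z>.127)&(Z<.2)),
                ("stand top",(abs(X-.5)<.08)&(abs(Y-.235)<.1)&(Z>.033)&(Z<.043)),
                ("holder top",(abs(X-.56)<.04)&(abs(Y-.015)<.04)&(Z>.098)&(Z<.115)),
                ("foot",(abs(X-.56)<.07)&(abs(Y-.015)<.07)&(Z>.005)&(Z<.012)),
                ("monitor",(X>.45)&(X<.9)&(abs(Y-.05)<.3)&(Z>.17)&ok)):
        m&=ok; q=W[m]
        if len(q)<3: print(n,nm,len(q)); continue
        r=cv2.minAreaRect(q[:,:2].astype(np.float32)*1000)
        print(n,nm,len(q),"mean",q.mean(0).round(4),"min",q.min(0).round(3),"max",q.max(0).round(3),"rect",np.round(r[0],1),np.round(r[1],1),round(r[2],1))
```

```text
side postA head 123 mean [0.4901 0.1927 0.1466] min [0.476 0.181 0.127] max [0.498 0.201 0.163] rect [487.6 191.7] [21.  19.7] 21.4
side postB head 133 mean [0.5101 0.2805 0.1465] min [0.496 0.269 0.127] max [0.517 0.289 0.164] rect [506.  279.3] [20.4 20.6] 85.8
side stand top 1170 mean [0.5001 0.2388 0.0381] min [0.452 0.155 0.033] max [0.539 0.315 0.043] rect [496.1 234.3] [153.2  58.7] 77.2
side holder top 103 mean [0.5616 0.009  0.1026] min [ 0.547 -0.007  0.098] max [0.579 0.029 0.107] rect [563.    9.9] [35.  29.8] 34.6
side foot 489 mean [0.5725 0.0143 0.0082] min [ 0.511 -0.051  0.005] max [0.606 0.052 0.012] rect [555.    2.8] [ 96.2 101.2] 4.2
side monitor 12706 mean [0.8068 0.1392 0.2776] min [ 0.505 -0.248  0.17 ] max [0.847 0.35  0.354] rect [751.6  11.8] [674.8 230. ] 64.9
top postA head 53 mean [0.4839 0.1908 0.1537] min [0.475 0.182 0.13 ] max [0.494 0.2   0.164] rect [484.5 191.3] [17.6 19. ] 43.9
top postB head 55 mean [0.5041 0.278  0.1526] min [0.496 0.27  0.128] max [0.515 0.287 0.164] rect [504.9 279.1] [17.6 17.5] 46.0
top stand top 765 mean [0.4931 0.2337 0.0391] min [0.426 0.158 0.033] max [0.537 0.314 0.043] rect [474.3 241. ] [150.6 101.1] 76.7
top holder top 87 mean [0.563  0.0099 0.104 ] min [ 0.545 -0.008  0.098] max [0.58  0.035 0.112] rect [563.4  12.6] [41.4 33.4] 75.7
top foot 452 mean [0.5688 0.0127 0.0086] min [ 0.492 -0.055  0.005] max [0.628 0.083 0.012] rect [559.6  13.8] [135.6 138.1] 0.3
top monitor 11035 mean [0.7684 0.0699 0.2733] min [ 0.505 -0.25   0.17 ] max [0.849 0.35  0.36 ] rect [757.2  10. ] [675.2 263. ] 66.9
```

View pics/c1.png

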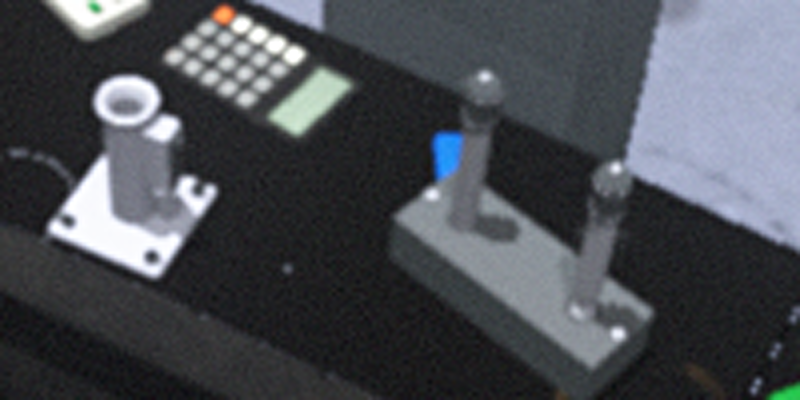

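The crop shows the holder mouth at (128,100). Post A is at (475,150) with a uniform shaft, and post B at (600,230) has a bright spot at its base. I'll zoom further on both bases and refine the positions.

Run:
```python
from h import *
F=[ctrl.get_image("side") for _ in range(8)]
a=np.mean([f["frame"] for f in F],0)[:,:,::-1]
c=lambda u,v:cv2.resize(np.clip(a[v-25:v+25,u-16:u+16]*1.5,0,255),None,fx=11,fy=11,interpolation=cv2.INTER_LANCZOS4)
cv2.imwrite("pics/c2.png",np.hstack([c(334,218),c(363,238)]))
# holder rim by colour/depth: points with z>.1
p=F[-1]; p["depth"]=np.median([f["depth"] for f in F],0)
T=[ctrl.get_image("top") for _ in range(8)]
t=T[-1]; t["depth"]=np.median([f["depth"] for f in T],0)
for q in(p,t):
    v,u=np.mgrid[0:420,0:560]; W=world(q,u.ravel(),v.ravel(),q["depth"].ravel())
    for c0,nm,lo,hi in(((.562,.01),"rim",.1,.108),((.485,.191),"A",.135,.158),((.505,.279),"B",.135,.158)):
        m=(np.hypot(W[:,0]-c0[0],W[:,1]-c0[1])<.03)&(W[:,2]>lo)&(W[:,2]<hi)
        S=W[m]; (cx,cy),r=cv2.minEnclosingCircle(S[:,:2].astype(np.float32)*1000)
        print(nm,len(S),S[:,:2].mean(0).round(4),"circ",round(cx,1),round(cy,1),round(r,1))
```

```text
rim 86 [0.5619 0.0092] circ 563.3 8.8 17.6
A 98 [0.4899 0.1927] circ 486.1 190.9 10.0
B 104 [0.5099 0.2803] circ 505.7 279.1 10.2
rim 76 [0.5636 0.0087] circ 563.0 9.2 17.6
A 47 [0.484 0.191] circ 484.7 191.5 9.9
B 46 [0.5046 0.2778] circ 505.3 279.2 9.8[ WARN:0@7.955] global loadsave.cpp:1063 imwrite_ Unsupported depth image for selected encoder is fallbacked to CV_8U.
```

View pics/c2.png

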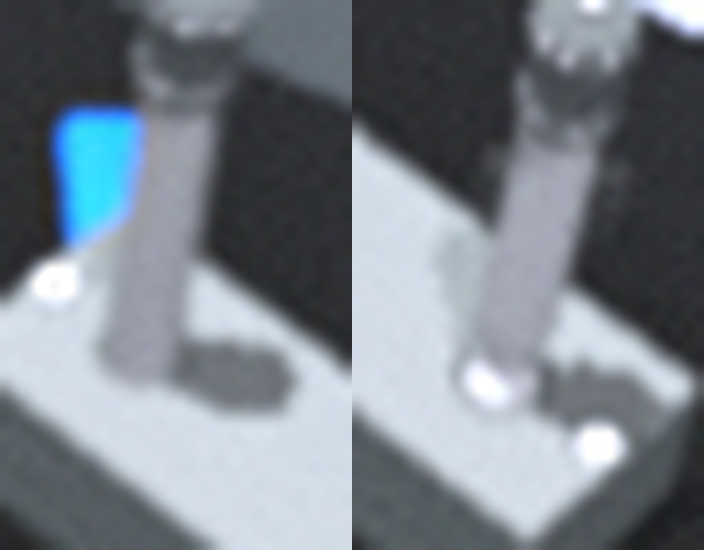

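The second post (right panel) has the bright domed groove flank at its base (490,385), so B is the grooved post, at about (505.5, 279). The holder bore is at about (563, 9). Next I'll check clearance along the path.

Run:
```python
from h import *
W=[]
for n in("side","top"):
    p=ctrl.get_image(n); W.append(cloud(p,np.ones((420,560),bool)))
W=np.vstack(W); W=W[np.hypot(W[:,0],W[:,1])>.28]
def mz(x,y,r=.1):
    m=np.hypot(W[:,0]-x,W[:,1]-y)<r; return round(float(np.percentile(W[m,2],99.5)),3) if m.sum()>5 else None
for x,y in((.24,-.6),(.29,-.5),(.36,-.35),(.42,-.22),(.46,-.1),(.48,0),(.5,.1),(.505,.279),(.563,.009)): print(x,y,mz(x,y))
print("brown",mz(.585,.31,.03),"green",mz(.52,.365,.03),"B",mz(.505,.279,.02))
for y in(-.2,-.1,0,.1,.2,.3):
    m=(abs(W[:,1]-y)<.05)&(W[:,2]>.19)&(W[:,0]>.5); print(y,"front x above .19:",W[m,0].min().round(3))
print(ctrl.get_state()["time"])
```

```text
0.24 -0.6 0.338
0.29 -0.5 0.338
0.36 -0.35 0.006
0.42 -0.22 0.325
0.46 -0.1 0.019
0.48 0 0.105
0.5 0.1 0.156
0.505 0.279 0.157
0.563 0.009 0.105
brown 0.019 green 0.02 B 0.161
-0.2 front x above .19: 0.505
-0.1 front x above .19: 0.784
0 front x above .19: 0.778
0.1 front x above .19: 0.773
0.2 front x above .19: 0.768
0.3 front x above .19: 0.763
1.8
```

move_arm(
  increments="15 38 8 0 0 0 0;15 38 8 0 0 0 0;15 38 8 0 0 0 0;15 38 8 0 0 0 0;15 38 8 0 0 0 0;15 38 8 0 0 0 0;15 38 8 0 0 0 0;15 38 8 0 0 0 0",
  grip_force=30,
)

```text
time: 2.47
position: [0.3601, -0.2982, 0.2872]
tool_rot: [3.085, 0.59, 0.0]
ft_force: [0.7, 0.1, 0.8]
grip_width: 1.0
grip_force: 0.0
```

move_arm(
  increments="10 40 0 0 0 0 0;10 40 0 0 0 0 0;20 36 0 0 0 0 0;20 36 0 0 0 0 0;15 38 0 0 0 0 0;15 38 0 0 0 0 0;15 38 0 0 0 0 0;15 38 0 0 0 0 0",
)

```text
time: 3.13
position: [0.4801, 0.0058, 0.2871]
tool_rot: [3.085, 0.589, 0.002]
ft_force: [0.6, -0.8, 0.1]
grip_width: 1.002
grip_force: 0.0
```

Run:
```python
from h import *
p=ctrl.get_image("side")
hsv=cv2.cvtColor(p["frame"],cv2.COLOR_RGB2HSV)
for nm,m in(("green",(abs(hsv[...,0].astype(int)-60)<12)&(hsv[...,1]>150)&(hsv[...,2]>60)),):
    m[:, :370]=0; m[:,430:]=0
    c=cloud(p,m); print(nm,len(c),c.mean(0).round(3),c.min(0).round(3),c.max(0).round(3))
m=np.zeros((420,560),bool); m[245:285,355:368]=1
c=cloud(p,m); c=c[c[:,2]>.05]; print("brown",len(c),c.mean(0).round(3) if len(c) else 0,c.max(0).round(3))
```

```text
green 282 [0.482 0.401 0.013] [ 0.425  0.366 -0.014] [0.524 0.434 0.02 ]
brown 6 [0.511 0.282 0.054] [0.513 0.286 0.056]
```

move_arm(
  increments="3.5 36 0 0 0 0 0;3.5 36 0 0 0 0 0;3.5 36 0 0 0 0 0;3.5 36 0 0 0 0 0;3.5 36 0 0 0 0 0;3.5 36 0 0 0 0 0;3.5 36 0 0 0 0 0;1.3 23.4 0 0 0 0 60",
)

```text
time: 3.85
position: [0.505, 0.2827, 0.2866]
tool_rot: [-3.083, -0.594, -0.0]
ft_force: [-1.2, 0.0, -1.0]
grip_width: 0.973
grip_force: 0.0
```

move_arm(
  increments="0 0 -20 0 0 0 60;0 0 -25 0 0 0 60;0 0 -25 0 0 0 60;0 0 -25 0 0 0 60;0 0 -25 0 0 0 60;0 0 -25 0 0 0 60;0 0 -21 0 0 0 60;0 0 0 0 0 0 60",
)

```text
time: 4.52
position: [0.5031, 0.2769, 0.1162]
tool_rot: [3.084, 0.589, -0.012]
ft_force: [-0.3, -0.8, 0.3]
grip_width: 0.765
grip_force: 0.0
```

Run:
```python
from h import *
print(ctrl.get_state())
p=ctrl.get_image("side"); cv2.imwrite("pics/g.png",cv2.resize(p["frame"][120:290,260:440,::-1],None,fx=3,fy=3))
```

```text
{'time': 4.5167, 'joint_positions': array([ 0.21143632,  0.38048179, -0.91385123,  1.74195184,  0.32113761,
        1.18666857, -1.98569419]), 'qd': array([ 0.01010662, -0.0387319 , -0.02281495, -0.06469551, -0.02603706,
        0.05450823,  0.01839893]), 'joint_torque': array([ -1.07165739, -38.61073852, -10.08199096, -29.55193698,
         0.11725993,  -0.76106256,  -0.14977714]), 'position': array([0.50311349, 0.27685771, 0.1162424 ]), 'tool_rot': array([ 3.08354893,  0.58935306, -0.0117669 ]), 'ft_force': array([-0.31333692, -0.79213035,  0.27365378]), 'torque': array([-0.03809635,  0.02640693, -0.00949771]), 'grip_force': 0.0, 'grip_width': 0.7654320228511331}
```

View pics/g.png

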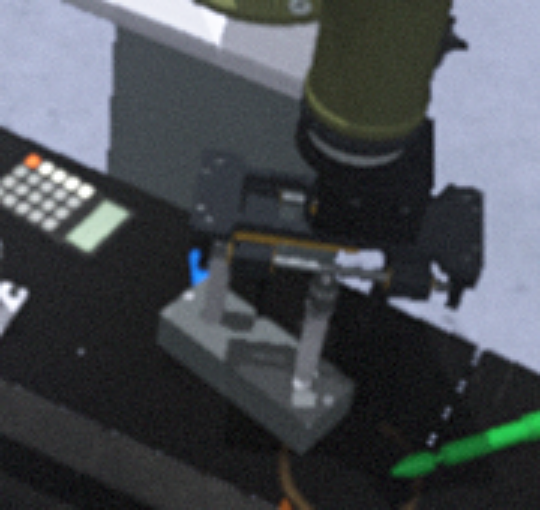

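The gripper straddles post B's head at crop (322,290). The green look-alike is lying at (460,450). Closing the gripper now.

move_arm(
  increments="0 0 0 0 0 0 120;0 0 0 0 0 0 180;0 0 0 0 0 0 220;0 0 0 0 0 0 255;0 0 0 0 0 0 255;0 0 0 0 0 0 255;0 0 0 0 0 0 255;0 0 0 0 0 0 255",
  grip_force=30,
)

```text
time: 5.23
position: [0.5056, 0.2792, 0.1207]
tool_rot: [3.086, 0.59, 0.0]
ft_force: [-0.4, 0.9, -0.5]
grip_width: 0.246
grip_force: 0.0
```

move_arm(
  increments="0 0 0 0 0 0 255;0 0 0 0 0 0 255;0 0 0 0 0 0 255;0 0 0 0 0 0 255;0 0 2 0 0 0 255;0 0 4 0 0 0 255;0 0 8 0 0 0 255;0 0 12 0 0 0 255",
)

```text
time: 5.9
position: [0.5048, 0.2787, 0.1463]
tool_rot: [3.085, 0.59, -0.004]
ft_force: [0.9, -0.7, -2.5]
grip_width: 0.203
grip_force: 30.0
```

move_arm(
  increments="0 0 15 0 0 0 255;0 0 20 0 0 0 255;0 0 25 0 0 0 255;0 0 25 0 0 0 255;0 0 25 0 0 0 255;0 0 20 0 0 0 255;0 0 15 0 0 0 255;0 0 0 0 0 0 255",
)

```text
time: 6.57
position: [0.5068, 0.2807, 0.2963]
tool_rot: [-3.084, -0.59, -0.011]
ft_force: [0.6, -0.4, -2.8]
grip_width: 0.204
grip_force: 30.0
```

Run:
```python
from h import *
print(ctrl.get_state()["position"])
p=ctrl.get_image("side"); cv2.imwrite("pics/l.png",cv2.resize(p["frame"][90:290,220:440,::-1],None,fx=3,fy=3))
```

```text
[0.50677842 0.28068095 0.2962823 ]
```

View pics/l.png

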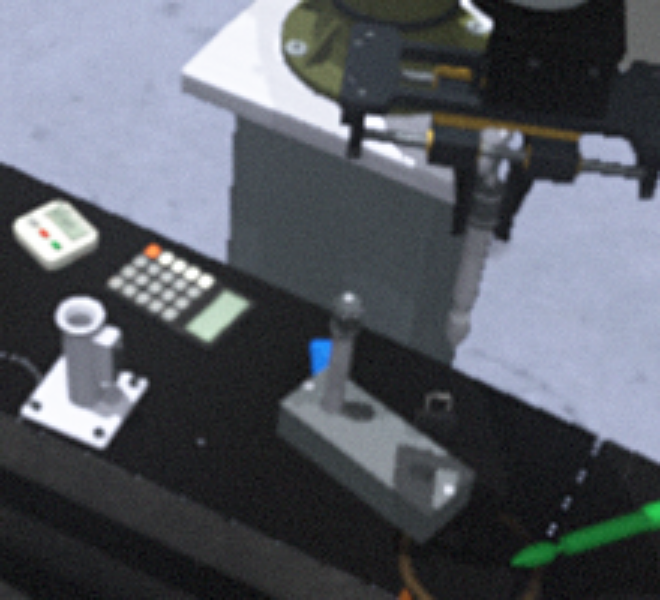

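The post is lifted, hanging at crop (475,270). The plain post still stands at (343,350). Moving over the holder.

move_arm(
  increments="5 -22 0 0 0 0 255;8 -37 0 0 0 0 255;8.5 -40 0 0 0 0 255;8.5 -40 0 0 0 0 255;8.5 -40 0 0 0 0 255;8.5 -40 0 0 0 0 255;7 -33 0 0 0 0 255;3.7 -18.2 0 0 0 0 255",
)

```text
time: 7.28
position: [0.5631, 0.0023, 0.2899]
tool_rot: [3.086, 0.579, -0.004]
ft_force: [0.1, 0.3, -2.7]
grip_width: 0.209
grip_force: 30.0
```

move_arm(
  increments="0 0 -10 0 0 0 255;0 0 -15 0 0 0 255;0 0 -10 0 0 0 255;0 0 0 0 0 0 255;0 0 0 0 0 0 255;0 0 0 0 0 0 255;0 0 0 0 0 0 255;0 0 0 0 0 0 255",
)

```text
time: 7.95
position: [0.5636, 0.0094, 0.2574]
tool_rot: [3.085, 0.591, 0.002]
ft_force: [-0.3, 0.4, -2.0]
grip_width: 0.203
grip_force: 30.0
```

Run:
```python
from h import *
st=ctrl.get_state(); print(st["position"],st["tool_rot"],st["ft_force"],st["time"])
for n in("side","top"):
    F=[ctrl.get_image(n) for _ in range(4)]; p=F[-1]
    p["depth"]=np.median([f["depth"] for f in F],0)
    if n=="side":
        uv=cv2.projectPoints(np.array([[.563,.009,.18]]),R.from_matrix(Rm(p).T).as_rotvec(),-Rm(p).T@np.array(p["position"]),np.array([[p["fx"],0,p["cx"]],[0,p["fy"],p["cy"]],[0,0,1.]]),np.array([p["k1"],0,0,0,0.]))[0].ravel()
        u,v=uv.astype(int); a=np.mean([f["frame"] for f in F],0)[max(v-60,0):v+60,u-50:u+50,::-1]
        cv2.imwrite("pics/h1.png",cv2.resize(np.clip(a*1.3,0,255).astype(np.uint8),None,fx=5,fy=5,interpolation=cv2.INTER_CUBIC))
    W=cloud(p,np.ones((420,560),bool)); W=W[np.hypot(W[:,0]-.563,W[:,1]-.009)<.028]
    for lo,hi in((.1,.108),(.135,.15),(.15,.165),(.165,.18),(.18,.195),(.195,.21),(.21,.225),(.225,.24)):
        S=W[(W[:,2]>lo)&(W[:,2]<hi)]
        if len(S)>2: c,r=cv2.minEnclosingCircle(S[:,:2].astype(np.float32)*1000); print(n,lo,len(S),np.round(S.mean(0),4),np.round(c,1),round(r,1))
```

```text
[0.56364941 0.00942662 0.25736241] [3.08507191e+00 5.90765996e-01 1.97639244e-03] [-0.3402086   0.35419327 -1.9583426 ] 7.95
side 0.1 89 [0.562  0.0091 0.1033] [563.1   9.3] 17.2
side 0.15 21 [0.5668 0.0136 0.1593] [564.2  10.8] 7.7
side 0.165 44 [0.5674 0.0127 0.1731] [564.1  11. ] 7.8
side 0.18 23 [0.5663 0.0125 0.1868] [565.4  11.8] 6.5
side 0.195 38 [0.5676 0.0134 0.2026] [565.5  11.1] 7.6
side 0.21 44 [0.5676 0.0129 0.2172] [564.1  10.8] 7.9
side 0.225 39 [0.5679 0.0129 0.2333] [565.1   9.8] 7.6
top 0.1 46 [0.5568 0.0076 0.1043] [561.4   8.4] 17.5
```

View pics/h1.png

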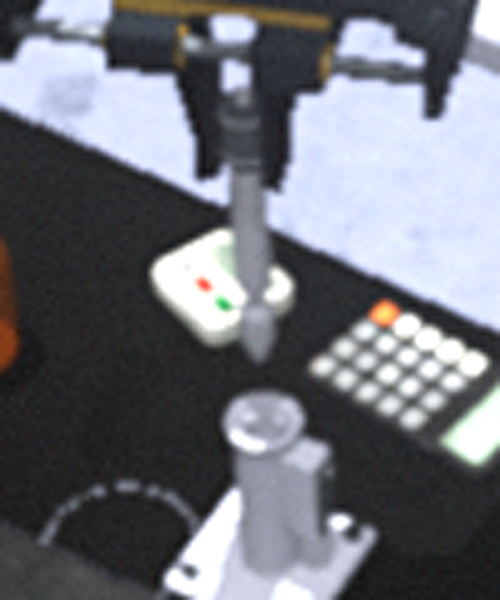

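The post hangs vertically above the mouth, tip at (258,358), groove at (257,297), mouth at (263,422). It is aligned to about 1 mm. Lowering.

move_arm(
  increments="0 0 -8 0 0 0 255;0 0 -10 0 0 0 255;0 0 -10 0 0 0 255;0 0 -8 0 0 0 255;0 0 -5 0 0 0 255;0 0 -3 0 0 0 255;0 0 -2 0 0 0 255;0 0 0 0 0 0 255",
)

```text
time: 9.02
position: [0.5632, 0.009, 0.2102]
tool_rot: [-3.086, -0.59, 0.001]
ft_force: [0.2, 0.1, -1.8]
grip_width: 0.204
grip_force: 30.0
```

move_arm(
  increments="0 0 -2 0 0 0 255;0 0 -2 0 0 0 255;0 0 -2 0 0 0 255;0 0 -1 0 0 0 255;0 0 -1 0 0 0 255;0 0 0 0 0 0 255;0 0 0 0 0 0 255;0 0 0 0 0 0 255",
)

```text
time: 9.68
position: [0.5633, 0.009, 0.2027]
tool_rot: [3.086, 0.59, 0.0]
ft_force: [0.3, 0.0, -3.0]
grip_width: 0.209
grip_force: 30.0
```

move_arm(
  increments="0 0 -1.5 0 0 0 255;0 0 -1.5 0 0 0 255;0 0 -1.5 0 0 0 255;0 0 -1.5 0 0 0 255;0 0 -1 0 0 0 255;0 0 -1 0 0 0 255;0 0 0 0 0 0 255;0 0 0 0 0 0 255",
)

```text
time: 10.35
position: [0.5632, 0.009, 0.1945]
tool_rot: [3.086, 0.59, -0.0]
ft_force: [-0.2, 0.1, -2.4]
grip_width: 0.205
grip_force: 30.0
```

move_arm(
  increments="0 0 -1.5 0 0 0 255;0 0 -1.5 0 0 0 255;0 0 -1.5 0 0 0 255;0 0 -1.5 0 0 0 255;0 0 -1 0 0 0 255;0 0 -1 0 0 0 255;0 0 0 0 0 0 255;0 0 0 0 0 0 255",
)

```text
time: 11.02
position: [0.5632, 0.009, 0.1865]
tool_rot: [-3.086, -0.59, 0.0]
ft_force: [-0.1, -0.1, -2.7]
grip_width: 0.204
grip_force: 30.0
```

move_arm(
  increments="0 0 -1.5 0 0 0 255;0 0 -1.5 0 0 0 255;0 0 -1.5 0 0 0 255;0 0 -1.5 0 0 0 255;0 0 -1 0 0 0 255;0 0 -1 0 0 0 255;0 0 0 0 0 0 255;0 0 0 0 0 0 255",
)

```text
time: 11.68
position: [0.5632, 0.009, 0.1785]
tool_rot: [3.086, 0.59, -0.0]
ft_force: [-0.8, -0.5, -1.4]
grip_width: 0.206
grip_force: 30.0
```

move_arm(
  increments="0 0 -1.5 0 0 0 255;0 0 -1.5 0 0 0 255;0 0 -1.5 0 0 0 255;0 0 -1.5 0 0 0 255;0 0 -1 0 0 0 255;0 0 -1 0 0 0 255;0 0 0 0 0 0 255;0 0 0 0 0 0 255",
)

```text
time: 12.35
position: [0.5633, 0.009, 0.1706]
tool_rot: [3.086, 0.59, 0.0]
ft_force: [0.2, -0.4, 3.0]
grip_width: 0.207
grip_force: 30.0
```

move_arm(
  increments="0 0 -1.5 0 0 0 255;0 0 -1.5 0 0 0 255;0 0 -1.5 0 0 0 255;0 0 -1.5 0 0 0 255;0 0 -1 0 0 0 255;0 0 -1 0 0 0 255;0 0 0 0 0 0 255;0 0 0 0 0 0 255",
)

```text
time: 13.02
position: [0.5627, 0.0088, 0.1618]
tool_rot: [-3.086, -0.59, 0.002]
ft_force: [-0.8, 0.9, -3.4]
grip_width: 0.205
grip_force: 30.0
```

move_arm(
  increments="0 0 -1.5 0 0 0 255;0 0 -1.5 0 0 0 255;0 0 -1.5 0 0 0 255;0 0 -1.5 0 0 0 255;0 0 -1 0 0 0 255;0 0 -1 0 0 0 255;0 0 0 0 0 0 255;0 0 0 0 0 0 255",
)

```text
time: 13.68
position: [0.5629, 0.009, 0.1541]
tool_rot: [-3.085, -0.59, 0.001]
ft_force: [-0.1, 1.3, -0.5]
grip_width: 0.202
grip_force: 30.0
```

move_arm(
  increments="0 0 -1.5 0 0 0 255;0 0 -1.5 0 0 0 255;0 0 -1 0 0 0 255;0 0 -1 0 0 0 255;0 0 -1 0 0 0 255;0 0 0 0 0 0 255;0 0 0 0 0 0 255;0 0 0 0 0 0 255",
)

```text
time: 14.35
position: [0.5627, 0.0091, 0.1477]
tool_rot: [-3.085, -0.59, 0.002]
ft_force: [-0.1, 1.1, -6.0]
grip_width: 0.207
grip_force: 30.0
```

move_arm(
  increments="0 0 -1 0 0 0 255;0 0 -1 0 0 0 255;0 0 -1 0 0 0 255;0 0 -1 0 0 0 255;0 0 0 0 0 0 255;0 0 0 0 0 0 255;0 0 0 0 0 0 255;0 0 0 0 0 0 255",
)

```text
time: 15.02
position: [0.5627, 0.009, 0.1438]
tool_rot: [-3.085, -0.59, 0.002]
ft_force: [-0.2, 2.2, -7.1]
grip_width: 0.21
grip_force: 30.0
```

move_arm(
  increments="0 0 -1 0 0 0 255;0 0 0 0 0 0 255;0 0 0 0 0 0 255;0 0 0 0 0 0 255;0 0 0 0 0 0 255;0 0 0 0 0 0 255;0 0 0 0 0 0 255;0 0 0 0 0 0 255",
)

```text
time: 15.68
position: [0.5632, 0.009, 0.1435]
tool_rot: [3.086, 0.59, -0.0]
ft_force: [-2.1, 1.7, -5.6]
grip_width: 0.203
grip_force: 30.0
```

move_arm(
  increments="0 0 -1 0 0 0 255;0 0 0 0 0 0 255;0 0 0 0 0 0 255;0 0 0 0 0 0 255;0 0 0 0 0 0 255;0 0 0 0 0 0 255;0 0 0 0 0 0 255;0 0 0 0 0 0 255",
)

```text
time: 16.35
position: [0.5634, 0.009, 0.1427]
tool_rot: [3.086, 0.59, 0.0]
ft_force: [-2.5, 1.2, -1.5]
grip_width: 0.203
grip_force: 30.0
```

move_arm(
  increments="0 0 -1 0 0 0 255;0 0 0 0 0 0 255;0 0 0 0 0 0 255;0 0 0 0 0 0 255;0 0 -0.5 0 0 0 255;0 0 0 0 0 0 255;0 0 0 0 0 0 255;0 0 0 0 0 0 255",
)

```text
time: 17.02
position: [0.5632, 0.009, 0.1411]
tool_rot: [3.086, 0.59, -0.0]
ft_force: [-1.9, 0.9, -2.9]
grip_width: 0.206
grip_force: 30.0
```

move_arm(
  increments="0 0 -0.5 0 0 0 255;0 0 0 0 0 0 255;0 0 0 0 0 0 255;0 0 -0.5 0 0 0 255;0 0 0 0 0 0 255;0 0 0 0 0 0 255;0 0 0 0 0 0 255;0 0 0 0 0 0 255",
)

```text
time: 17.68
position: [0.5635, 0.0091, 0.1404]
tool_rot: [3.085, 0.59, 0.001]
ft_force: [-1.7, 0.8, 2.5]
grip_width: 0.207
grip_force: 30.0
```

move_arm(
  increments="0 0 -0.5 0 0 0 255;0 0 0 0 0 0 255;0 0 0 0 0 0 255;0 0 -0.5 0 0 0 255;0 0 0 0 0 0 255;0 0 0 0 0 0 255;0 0 0 0 0 0 255;0 0 0 0 0 0 255",
)

```text
time: 18.35
position: [0.5638, 0.0091, 0.14]
tool_rot: [3.085, 0.59, 0.002]
ft_force: [-3.6, 1.1, 6.5]
grip_width: 0.211
grip_force: 30.0
```

move_arm(
  increments="0 0 -0.5 0 0 0 255;0 0 0 0 0 0 255;0 0 0 0 0 0 255;0 0 0 0 0 0 255;0 0 0 0 0 0 255;0 0 0 0 0 0 255;0 0 0 0 0 0 255;0 0 0 0 0 0 255",
)

```text
time: 19.02
position: [0.564, 0.0092, 0.1399]
tool_rot: [3.085, 0.59, 0.002]
ft_force: [-2.3, 0.8, 8.6]
grip_width: 0.203
grip_force: 30.0
```

A firm stop at the depth I predicted. Now I'll ease off the push and release.

move_arm(
  increments="0 0 1 0 0 0 255;0 0 0 0 0 0 255;0 0 0 0 0 0 200;0 0 0 0 0 0 150;0 0 0 0 0 0 120;0 0 0 0 0 0 100;0 0 0 0 0 0 80;0 0 0 0 0 0 60",
)

```text
time: 19.68
position: [0.5632, 0.0087, 0.1393]
tool_rot: [3.086, 0.59, -0.0]
ft_force: [0.5, -0.5, 0.2]
grip_width: 0.508
grip_force: 0.0
```

move_arm(
  increments="0 0 0 0 0 0 40;0 0 0 0 0 0 20;0 0 0 0 0 0 0;0 0 0 0 0 0 0;0 0 0 0 0 0 0;0 0 0 0 0 0 0;0 0 0 0 0 0 0;0 0 2 0 0 0 0",
)

```text
time: 20.35
position: [0.563, 0.009, 0.1413]
tool_rot: [-3.086, -0.59, 0.001]
ft_force: [0.2, 0.3, 0.5]
grip_width: 0.991
grip_force: 0.0
```

move_arm(
  increments="0 0 5 0 0 0 0;0 0 12 0 0 0 0;0 0 20 0 0 0 0;0 0 20 0 0 0 0;0 0 20 0 0 0 0;0 0 20 0 0 0 0;0 0 15 0 0 0 0;0 0 0 0 0 0 0",
)

```text
time: 21.02
position: [0.5653, 0.0096, 0.2583]
tool_rot: [3.084, 0.59, 0.011]
ft_force: [0.9, 0.5, 0.9]
grip_width: 1.005
grip_force: 0.0
```

Run:
```python
from h import *
p=ctrl.get_image("side"); W=cloud(p,np.ones((420,560),bool)); W=W[np.hypot(W[:,0]-.563,W[:,1]-.009)<.022]
W=W[(W[:,2]>.11)&(W[:,2]<.2)]
print("top z",np.sort(W[:,2])[-6:])
for lo in(.115,.145,.155,.165): S=W[abs(W[:,2]-lo)<.007]; print(lo,len(S),S.mean(0))
cv2.imwrite("pics/f.png",cv2.resize(p["frame"][90:290,200:440,::-1],None,fx=3,fy=3))
```

```text
top z [0.1781229  0.17923548 0.18011723 0.18027084 0.18129077 0.18230673]
0.115 21 [0.56715953 0.01171569 0.11566547]
0.145 35 [0.56708212 0.01260616 0.14571221]
0.155 38 [0.56804574 0.01259087 0.15503001]
0.165 39 [0.56845974 0.01312858 0.16491797]
```

View pics/f.png

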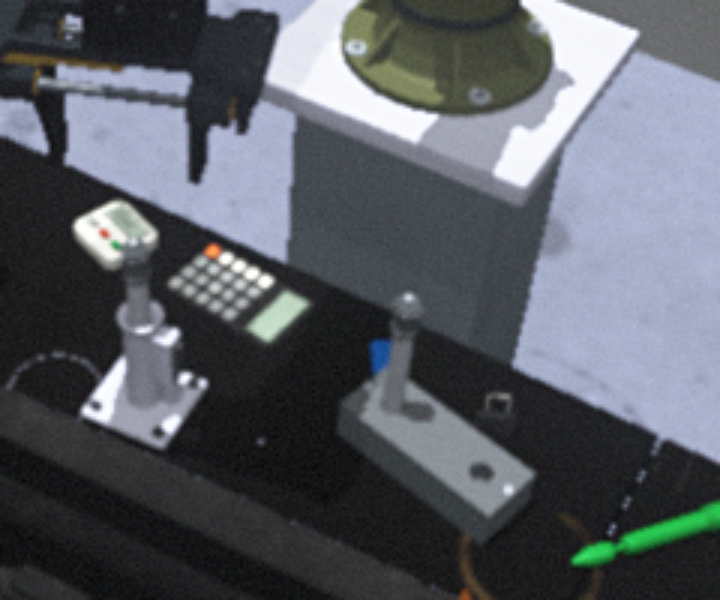

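The post stands upright in the holder at (135,280), tip about 27 mm above the bench. The plain post at (400,350) is undisturbed and the gripper is clear. Handing in.

```bash
python3 -c "
from bench import ctrl
print(ctrl.close_job())"
```

```text
the job is handed in; nothing more can be done
None
```

I slid the grooved post into the holder until it stopped firmly and let go; it stands upright with its tip about 27 mm above the bench. I handed the job in at about 21 s, but no verdict came back. I felt the ball's pull and then the stop at about 9–11 N, but did not read the plunger itself. The plain post is still in the stand.

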